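Open the billet pen at the spoon carver's stall

ROBOT

A 6-joint arm with a two-finger parallel gripper is mounted at the origin on the work surface. World frame = base frame: x ahead of the robot, y to its left, z up, the work surface at z = 0. Lengths are in m, angles in degrees, forces in N, time in s.
With the tool pointing down it reaches from about 0.375 to 0.9 m from the base axis. Payload 3.1 kg.
Tool frame: the origin (TCP) lies on the centre line of the jaws, within the pads' length; the fingertips stand 25 mm ahead of it and the grasp point (between the pads) lies 6 mm ahead of it; z points along the fingers, y is the direction in which the jaws open and shut (so a half turn about z gives the same grasp; the last joint's range is limited). The gripper opens to 85 mm and grips with 20 to 120 N. Pads are 22 mm wide; open, the fingers measure 114 mm over their backs; the gripper's body (76 mm by 85 mm) begins 54 mm behind the grasp point. The pads swing forward as they close: fully open they stand 13 mm farther back than shut.
Start: joints at [54.23, 30.224, 82.088, -0, 67.689, -10.227], TCP at [0.269, 0.564, 0.256] pointing down, gripper open.
Joint ranges: [-176.69, 176.69], [-43.24, 126.21], [12.49, 139.97], [-82, 262], [0, 151.66], [-163.58, 163.58]. Speed limits (degrees/s): [159.86, 159.86, 180, 180, 180, 180].

INTERFACE

Orientations are given as a 3x3 rotation matrix whose columns are the frame's x, y, z axes.
In Python, from rig import ctrl, eyes gives the robot as it stands.
- The arm moves only by the tool arm_command, never from a script. Its argument "series" is a list of rows, each a list of 6 numbers: the shift along the tool's x, y, z in units of 0.15 m (1.0 is 0.15 m), then the turn, a rotation vector about the tool's x, y, z in units of 180 degrees (1.0 is 180 degrees). In form: [[dx, dy, dz, rx, ry, rz], ...]. A call has 1 to 5 rows; each row is the pose to reach, as a shift and turn from the pose measured when the call began, along the tool's axes at that moment, turning the shorter way round; what a row does not reach only later rows make up. A row lasts 1/10 s, in which the tool goes at most 50 mm and 8.59 degrees, less where a joint would pass 70% of its speed; a pose out of reach is approached as far as the arm can. A call with a number of a shift or a turn outside -1 to 1 is refused whole. A call with a gripper value outside its range is refused whole. "grip" is the opening, from 0 (shut) to 1 (fully open), set as the call begins (left out, the last holds). The fingers move at their own pace and stop on an object; "grip_force" is the grip in N (left out, the last holds). Time passes only in rows, so rows that repeat a pose let the fingers close. It gives the time, the measured TCP pose, the force and the opening at its end, in the units of the state.
- ctrl.read_state(): the state, without advancing time (a new reading comes with each control period).
- eyes.snapshot(name): name is "scene" or "side" or "wrist"; returns the picture (480x640x3 uint8, red, green, blue); there is no depth.
- eyes.camera_info(name): a dict with "vertical_fov" (degrees; the focal length in pixels is half the picture's height over the tangent of half this angle, whatever the lens; pixels are square), "cx", "cy" (the principal point, pixels), "world_from_camera" (4x4, takes a point from camera to world coordinates); the wrist camera has in their place "T_tool_cam" (4x4, takes a point from camera to tool coordinates, whose origin is the TCP and whose axes are the flange's). Camera axes: x right, y up, looking along -z (the intrinsics and any distortion apply to the point x, -y, -z); pixel columns grow to the right and rows downward; lengths in m; the calibration is good to about 2 mm. The wrist camera is an equidistant fisheye: a pixel r from the principal point sees the ray r / f radians off the axis. A picture is of the moment at which its call begins: read the wrist's pose just before it. camera_info takes no time and is no camera call.
- ctrl.finish_job(): hands the job in, once; it reports no verdict.
The state is a dict: "clock": time; "joint_positions": joint angles; "qd": joint speeds; "tau": joint torques, N m; "position": TCP position; "ee_rot": TCP orientation; "contact_force": force on the tool from outside, world axes, zero at the start; "torque": the same for the moment, N m; "finger_gap": finger opening in m.
Only numpy, scipy, OpenCV 4.12 (cv2) and the standard library are available. Lean on these libraries where they do the work, as an engineer would, in place of code of your own. Each camera call takes 0.05 s, during which the arm holds its last target. There are 200 camera calls.

TASK

Two small wooden pens stand on the carver's bench, one holding bark-covered log billets and the other finished spoons. Open the billet pen: push the red knob of its thumb lever down so that the latch bar rises out of the catch, swing that gate wide open towards the robot (at least 75 degrees), and leave it standing open. Leave the spoon pen's gate shut.

Things in the scene. Friction and masses are not known exactly. Their poses are not given: they have to be found in the camera images.
- billet_knob (a point): Centre of the billet pen's red thumb knob: a lying cylinder 28 mm across, 30 mm long, its axis level and along the gate's x; pinch it from above across its flat ends. At rest 150 mm above the bench, at gate x -20, y -80 mm; it rides with the gate. Pushed down (under 2 N, almost straight) 11 mm frees the bar, 20 to 25 is good, stop at 30. Bench to leaf top 104 mm, hinge post 112.
- billet_latch (a joint): Tilt of the billet pen's steel latch bar, rad: 0 down in the catch, 0.45 up. A see-saw on the gate, its pivot 70 mm from the knob, away from the hinge (stile there 160 mm high); its far end lies in an open-topped catch on the post and locks the gate. Above 0.16 it is free. It falls back by its own weight when the knob is let go, so hold the knob down while the swing starts.
- billet_hinge (a point): Point on the vertical hinge line of the billet pen's gate, at bench height; its axes turn with the gate: z up; the leaf runs 210 mm towards -y, to the catch post; -x is the outer side, facing the robot when shut. Seen from the robot the hinge is at the gate's left end. The log billets start 55 mm behind the leaf and are at most 105 mm high.
- billet_gate (a joint): Opening angle of the billet pen's gate, rad: 0 shut, growing as the leaf swings out towards the robot (clockwise seen from above), stop at 1.9. It stays where it is left (hinge friction 0.05 N m).
- spoon_gate (a joint): Opening angle of the spoon pen's gate, rad: 0 shut, where it must stay. The spoon pen has the same size, gate, latch and red knob as the billet pen; only the contents differ.

How it is judged:
By the outcome, as a careful person would: the job done as asked, in the order asked, and still so for the second after the job is handed in, with the robot touching nothing.
It also fails if it takes over 37 s, if anything falls off the work surface, if the arm or the gripper's body presses on something with over 40 N, if the wrist force passes 120 N, or if a joint passes its speed limit or range.

## Working session

There is one attempt and no reset: what is moved stays moved. The work goes in short steps, Python scripts to look and compute and a tool call to move; the robot and the scene stay as the last step left them, time stands still between calls to the robot, and variables do not carry over. Pictures are saved under pics/ and viewed, about 8 in all and at most 12, crops included, and the job is handed in when it is done.

Besides the shell and the picture viewer there is one more tool, called after "Emit:" by a JSON object that holds its "fn" and its "kwargs", one argument or row to a line. arm_command: Moves the arm, as the interface text tells. Its arguments: {"type":"object","properties":{"series":{"type":"array","items":{"type":"array","items":{"type":"number"}}},"grip":{"type":"number"},"grip_force":{"type":"number"}},"required":["series"]}

```bash
mkdir -p pics; python3 - <<'E'
from rig import ctrl, eyes
import cv2, numpy as np
s=ctrl.read_state(); print({k:np.round(v,3).tolist() for k,v in s.items()})
for n in("scene","side","wrist"):
    im=eyes.snapshot(n); cv2.imwrite(f"pics/{n}0.png",im[:,:,::-1]); c=eyes.camera_info(n); print(n,c)
E
```

```text
{'clock': 0.0, 'joint_positions': [54.232, 30.278, 82.156, -0.0, 67.69, -10.228], 'qd': [-0.067, 0.003, 0.014, -0.041, -0.01, -0.031], 'tau': [-0.0, -44.235, -17.803, -0.0, 0.008, 0.0], 'position': [0.269, 0.563, 0.255], 'ee_rot': [[-0.902, 0.431, -0.001], [0.431, 0.902, -0.002], [0.0, -0.002, -1.0]], 'contact_force': [-0.421, 1.188, 1.621], 'torque': [-0.029, 0.003, -0.025], 'finger_gap': 0.086}
scene {'vertical_fov': 42.45491004835958, 'cx': 325.4040033694146, 'cy': 242.83455245235305, 'world_from_camera': array([[ 0.60252796, -0.55640223,  0.57216835,  1.33521598],
       [ 0.79809224,  0.41738631, -0.4345543 , -0.54272053],
       [ 0.00297175,  0.71847424,  0.69554722,  1.00335782],
       [ 0.        ,  0.        ,  0.        ,  1.        ]])}
side {'vertical_fov': 56.98318737491979, 'cx': 317.3723783050613, 'cy': 242.945837750634, 'world_from_camera': array([[ 0.78156465,  0.45144939, -0.43052311,  0.17822832],
       [-0.62382216,  0.56381455, -0.54125693, -0.45560694],
       [-0.00161492,  0.69159714,  0.72228166,  0.77910854],
       [ 0.        ,  0.        ,  0.        ,  1.        ]])}
wrist {'vertical_fov': 65.70646984690485, 'cx': 322.0400624165241, 'cy': 239.38215448681126, 'T_tool_cam': array([[-5.94533729e-04,  9.54369038e-01,  2.98629178e-01,
         7.67526539e-02],
       [ 9.99999804e-01,  6.25349375e-04, -7.63645520e-06,
         1.87024354e-05],
       [-1.94035566e-04,  2.98629115e-01, -9.54369223e-01,
        -1.16099676e-01],
       [ 0.00000000e+00,  0.00000000e+00,  0.00000000e+00,
         1.00000000e+00]])}
```

View pics/scene0.png

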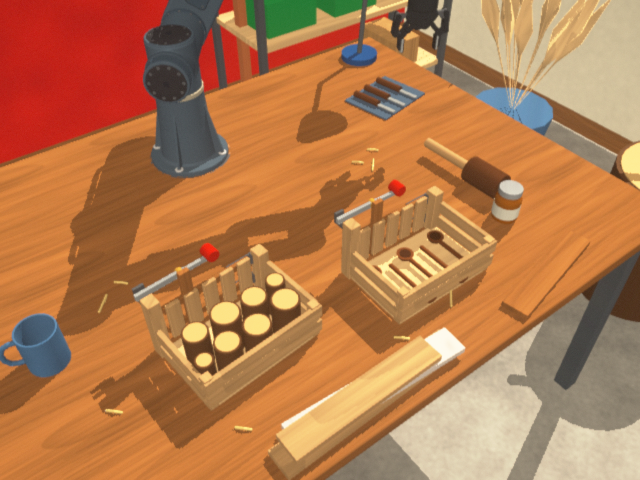

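View pics/side0.png

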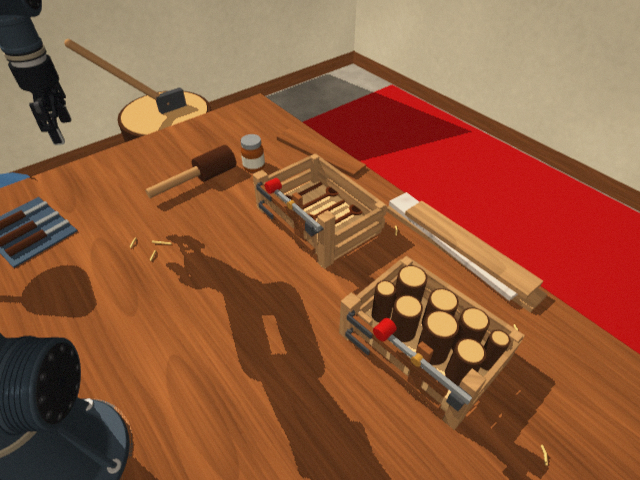

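Both views show the billet pen: its red knob is at scene (210,253) and side (385,329). The spoon knob is at scene (398,187) and side (272,185). Next I triangulate the knobs and zoom in on the billet gate.

```bash
cat > h.py <<'E'
from rig import ctrl, eyes
import cv2, numpy as np
def ray(n,u,v):
    c=eyes.camera_info(n); f=240/np.tan(np.radians(c["vertical_fov"]/2)); T=c["world_from_camera"]
    d=T[:3,:3]@np.array([(u-c["cx"])/f,-(v-c["cy"])/f,-1]); return T[:3,3],d/np.linalg.norm(d)
def plane(n,u,v,z):
    o,d=ray(n,u,v); return o+d*(z-o[2])/d[2]
def tri(a,b):
    (o,d),(p,e)=ray("scene",*a),ray("side",*b)
    t=np.linalg.lstsq(np.c_[d,-e],p-o,rcond=None)[0]; x,y=o+t[0]*d,p+t[1]*e
    return (x+y)/2,np.linalg.norm(x-y)
def red(im,box):
    h=cv2.cvtColor(im,cv2.COLOR_RGB2HSV); m=((h[...,0]<6)|(h[...,0]>174))&(h[...,1]>200)&(h[...,2]>110)
    k=np.zeros_like(m); x0,y0,x1,y1=box; k[y0:y1,x0:x1]=m[y0:y1,x0:x1]
    n,l,s,c=cv2.connectedComponentsWithStats(k.astype(np.uint8)); i=1+s[1:,4].argmax(); return c[i],s[i]
E
python3 - <<'E'
from h import *
a=cv2.imread("pics/scene0.png")[:,:,::-1]; b=cv2.imread("pics/side0.png")[:,:,::-1]
A,sa=red(a,(190,235,230,270)); B,sb=red(b,(365,310,405,350)); print(A,sa,B,sb,tri(A,B))
A,sa=red(a,(380,175,415,200)); B,sb=red(b,(255,170,290,200)); print(A,B,tri(A,B))
p=cv2.resize(a[220:370,120:320],None,fx=3,fy=3,interpolation=2); q=cv2.resize(b[280:430,330:530],None,fx=3,fy=3,interpolation=2)
cv2.imwrite("pics/z1.png",p[:,:,::-1]); cv2.imwrite("pics/z2.png",q[:,:,::-1])
E
```

```text
[209.16455696 251.94092827] [200 243  19  19 237] [384.01704545 328.95170455] [373 318  23  23 352] (array([ 0.51677626, -0.20696163,  0.14923399]), np.float64(0.001025914161119188))
[396.73099415 187.47368421] [272.47727273 184.97159091] (array([0.58738192, 0.22087038, 0.14949082]), np.float64(0.00010719966978763246))
```

View pics/z1.png

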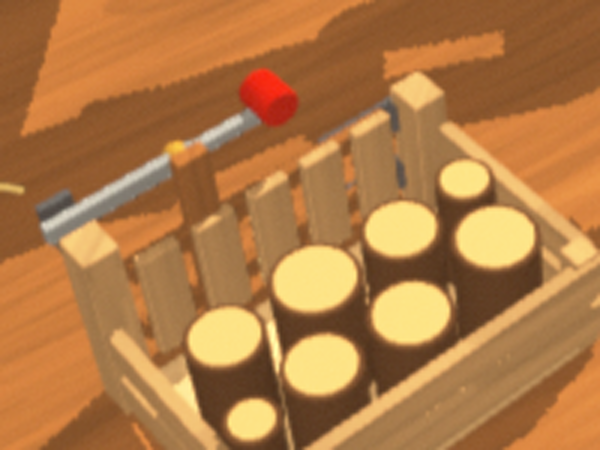

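View pics/z2.png

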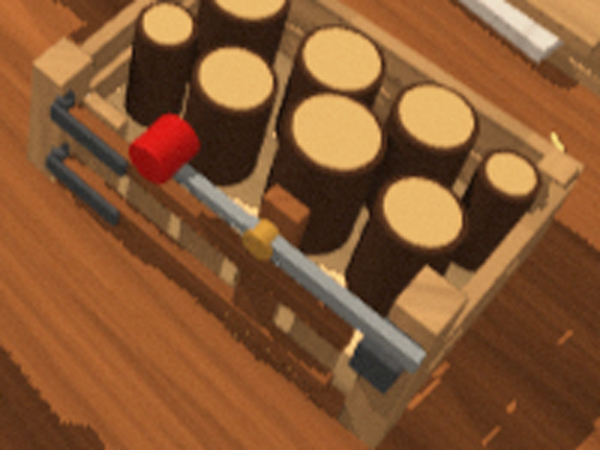

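The hinge post top is at scene (259,249) and side (351,301). The catch post top is at scene (150,301) and side (473,380), and the brass pivot is at scene (178,269) and side (417,360).

```bash
python3 - <<'E'
from h import *
k=np.array([.5168,-.2070,.1492])
H,e1=tri((259,249.3),(350.7,301)); C,e2=tri((150,301),(473.3,380)); P,e3=tri((178,269),(417.3,360))
print(H,e1,C,e2,P,e3)
print([plane("scene",259,249.3,.112),plane("side",350.7,301,.112),plane("scene",150,301,.112),plane("side",473.3,380,.112)])
d=(C-H)[:2]; print(np.linalg.norm(d)); y=-d/np.linalg.norm(d); x=np.array([y[1],-y[0]]); print("gate x",x,"y",y,"yaw",np.degrees(np.arctan2(x[1],x[0])))
hg=k[:2]+.02*x+.08*y; print("hinge",hg, "H in gate",(H[:2]-hg)@x,(H[:2]-hg)@y,"pivot",(P[:2]-hg)@x,(P[:2]-hg)@y)
E
```

```text
[ 0.53332191 -0.1068836   0.10866441] 0.004048217258491031 [ 0.56063761 -0.35512617  0.14651026] 0.0031303325566778657 [ 0.5192667  -0.27794714  0.14638174] 0.004427300266774151
[array([ 0.5354597 , -0.10626368,  0.112     ]), array([ 0.53110791, -0.11088521,  0.112     ]), array([ 0.52924561, -0.34590584,  0.112     ]), array([ 0.58125138, -0.35131322,  0.112     ])]
0.2497409028195624
gate x [0.99400043 0.10937615] y [-0.10937615  0.99400043] yaw 6.2793545049819
hinge [ 0.52792992 -0.12529244] H in gate 0.00737313246642285 0.017708641345491133 pivot -0.02530801952111631 -0.15079128578479362
```

Knob heights triangulate to 149 mm, which agrees with the given 150. The gate yaw is about 5°, and the hinge is near (0.528, -0.125). I'm moving above the knob now.

Emit:
{"fn": "arm_command", "kwargs": {
  "series": [
    [-0.95, -1, 0, 0, 0, 0],
    [-0.95, -1, 0, 0, 0, 0],
    [-0.95, -1, 0, 0, 0, 0],
    [-0.95, -1, 0, 0, 0, 0],
    [-0.95, -1, 0, 0, 0, 0]
  ],
  "grip": 1,
  "grip_force": 25
}}

```text
clock: 0.65
position: [0.3333, 0.3624, 0.2554]
ee_rot: [[-0.9, 0.435, -0.003], [0.435, 0.9, -0.004], [0.001, -0.005, -1.0]]
contact_force: [0.6, 0.6, -0.0]
finger_gap: 0.0854
```

Emit:
{"fn": "arm_command", "kwargs": {
  "series": [
    [-0.95, -1, 0, 0, 0, 0],
    [-0.95, -1, 0, 0, 0, 0],
    [-0.95, -1, 0, 0, 0, 0],
    [-0.95, -1, 0, 0, 0, 0],
    [-0.95, -1, 0, 0, 0, 0]
  ]
}}

```text
clock: 1.15
position: [0.3981, 0.1622, 0.2562]
ee_rot: [[-0.898, 0.44, -0.002], [0.44, 0.898, -0.005], [-0.001, -0.005, -1.0]]
contact_force: [0.5, 0.8, -0.5]
finger_gap: 0.0854
```

Emit:
{"fn": "arm_command", "kwargs": {
  "series": [
    [-0.95, -1, 0, 0, 0, 0],
    [-0.95, -1, 0, 0, 0, 0],
    [-0.95, -1, 0, 0, 0, 0],
    [-0.95, -1, 0, 0, 0, 0],
    [-0.95, -1, 0, 0, 0, 0]
  ]
}}

```text
clock: 1.65
position: [0.4632, -0.039, 0.2575]
ee_rot: [[-0.896, 0.444, 0.002], [0.444, 0.896, -0.007], [-0.005, -0.005, -1.0]]
contact_force: [-0.8, 0.6, 0.4]
finger_gap: 0.0854
```

Emit:
{"fn": "arm_command", "kwargs": {
  "series": [
    [-0.82, -0.845, 0, 0, 0, 0],
    [-0.82, -0.845, 0, 0, 0, 0],
    [-0.82, -0.845, 0, 0, 0, 0.1],
    [-0.82, -0.845, 0, 0, 0, 0.2],
    [-0.82, -0.845, 0, 0, 0, 0.2]
  ]
}}

```text
clock: 2.15
position: [0.5197, -0.2102, 0.2587]
ee_rot: [[-0.607, 0.795, 0.005], [0.795, 0.607, -0.009], [-0.01, -0.001, -1.0]]
contact_force: [0.3, 0.6, 0.1]
finger_gap: 0.0853
```

Emit:
{"fn": "arm_command", "kwargs": {
  "series": [
    [0, 0, 0, 0, 0, 0.13],
    [0, 0, 0, 0, 0, 0.13],
    [0, 0, 0, 0, 0, 0.13],
    [0, 0, 0, 0, 0, 0.13]
  ]
}}

```text
clock: 2.55
position: [0.5201, -0.2084, 0.2583]
ee_rot: [[-0.243, 0.97, 0.004], [0.97, 0.243, -0.008], [-0.008, 0.002, -1.0]]
contact_force: [-0.9, 1.1, -0.1]
finger_gap: 0.0856
```

```bash
cat >> h.py <<'E'
def wray(u,v,s):
    c=eyes.camera_info("wrist"); f=240/np.tan(np.radians(c["vertical_fov"]/2)); T=c["T_tool_cam"]
    a,b=u-c["cx"],v-c["cy"]; r=np.hypot(a,b); t=r/f
    d=np.array([np.sin(t)*a/r,-np.sin(t)*b/r,-np.cos(t)]); R=np.array(s["ee_rot"])
    return np.array(s["position"])+R@T[:3,3], R@T[:3,:3]@d
def wplane(u,v,s,z):
    o,d=wray(u,v,s); return o+d*(z-o[2])/d[2]
E
python3 - <<'E'
from h import *
s=ctrl.read_state(); im=eyes.snapshot("wrist"); cv2.imwrite("pics/w1.png",im[:,:,::-1])
R=np.array(s["ee_rot"]); print(s["position"],np.degrees(np.arctan2(R[1,1],R[0,1])))
c,st=red(im,(0,0,640,480)); print(c,st,wplane(*c,s,.15))
E
```

```text
[ 0.52014551 -0.20841709  0.25833615] 14.047635620271022Traceback (most recent call last):
  File "<stdin>", line 4, in <module>
  File "h.py", line 15, in red
    n,l,s,c=cv2.connectedComponentsWithStats(k.astype(np.uint8)); i=1+s[1:,4].argmax(); return c[i],s[i]
                                                                      ~~~~~~~~~~~~~~^^
ValueError: attempt to get argmax of an empty sequence
```

View pics/w1.png

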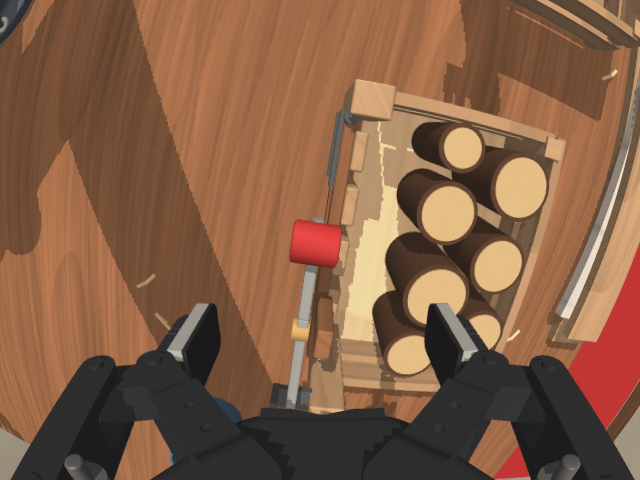

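The wrist view shows the knob centred at (316,244) and squarely placed, with the bar running to (292,405) and the hinge post top at (373,100). I'll use the bar and the knob ends to get the yaw.

```bash
python3 - <<'E'
from h import *
s=ctrl.read_state(); im=cv2.imread("pics/w1.png")[:,:,::-1]
m=(im[...,0]>140)&(im[...,1]<85)&(im[...,2]<85); m[:,:250]=0; m[:,400:]=0
n,l,st,c=cv2.connectedComponentsWithStats(m.astype(np.uint8)); i=1+st[1:,4].argmax(); print(c[i],st[i])
k=wplane(*c[i],s,.154); print("knob",k)
f=lambda a,b,z:(lambda v:np.degrees(np.arctan2(v[1],v[0])))(wplane(*b,s,z)-wplane(*a,s,z))
print("bar yaw",f((292,403),(310,272),.146)-90,"knob",f((296,221),(341,225),.16),f((291,261),(336,267),.15))
g=np.radians(5); x=np.array([np.cos(g),np.sin(g)]);y=np.array([-x[1],x[0]])
h=wplane(373,100,s,.112)[:2]; hg=k[:2]+.02*x+.08*y; print("post",h,"hinge",hg,(h-hg)@x,(h-hg)@y)
E
```

```text
[315.5423817  241.63234529] [ 289  219   53   47 1923]
knob [ 0.51476602 -0.20445721  0.154     ]
bar yaw 6.150572681400419 knob 8.823336223013886 5.9770982190964554
post [ 0.53119441 -0.10801914] hinge [ 0.52771746 -0.12301852] 0.004771002839659674 0.014639264676686395
```

Emit:
{"fn": "arm_command", "kwargs": {
  "series": [
    [0.02, -0.03, 0.1, 0, 0, 0.043],
    [0.02, -0.03, 0.3, 0, 0, 0.043],
    [0.02, -0.03, 0.4, 0, 0, 0.043],
    [0.02, -0.03, 0.4, 0, 0, 0.043],
    [0.02, -0.03, 0.4, 0, 0, 0.043]
  ]
}}

```text
clock: 3.1
position: [0.5157, -0.2068, 0.1985]
ee_rot: [[-0.114, 0.993, 0.004], [0.993, 0.114, -0.008], [-0.008, 0.004, -1.0]]
contact_force: [1.3, 0.2, 0.5]
finger_gap: 0.0854
```

Emit:
{"fn": "arm_command", "kwargs": {
  "series": [
    [0, 0, 0.15, 0, 0, 0],
    [0, 0, 0.257, 0, 0, 0],
    [0, 0, 0.257, 0, 0, 0]
  ]
}}

```text
clock: 3.4
position: [0.5155, -0.2066, 0.1594]
ee_rot: [[-0.115, 0.993, 0.003], [0.993, 0.115, -0.006], [-0.007, 0.002, -1.0]]
contact_force: [-0.1, -0.2, -0.1]
finger_gap: 0.0851
```

Emit:
{"fn": "arm_command", "kwargs": {
  "series": [
    [0, 0, 0, 0, 0, 0],
    [0, 0, 0, 0, 0, 0],
    [0, 0, 0, 0, 0, 0],
    [0, 0, 0, 0, 0, 0],
    [0, 0, 0, 0, 0, 0]
  ],
  "grip": 0,
  "grip_force": 25
}}

```text
clock: 3.9
position: [0.5154, -0.2068, 0.16]
ee_rot: [[-0.115, 0.993, 0.003], [0.993, 0.115, -0.007], [-0.007, 0.002, -1.0]]
contact_force: [-1.4, -1.2, 2.4]
finger_gap: 0.0296
```

Emit:
{"fn": "arm_command", "kwargs": {
  "series": [
    [0, 0, 0, 0, 0, 0],
    [0, 0, 0, 0, 0, 0],
    [0, 0, 0, 0, 0, 0]
  ]
}}

```text
clock: 4.2
position: [0.5154, -0.2068, 0.1601]
ee_rot: [[-0.114, 0.993, 0.003], [0.993, 0.114, -0.007], [-0.007, 0.002, -1.0]]
contact_force: [-1.3, 0.3, 0.8]
finger_gap: 0.0297
```

```bash
python3 - <<'E'
from h import *
w=eyes.snapshot("wrist")[100:460,80:560]; b=cv2.resize(eyes.snapshot("side")[240:420,300:460],None,fx=2,fy=2)
cv2.imwrite("pics/g1.png",np.hstack([w,b])[:,:,::-1])
E
```

```text
(no output)
```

View pics/g1.png

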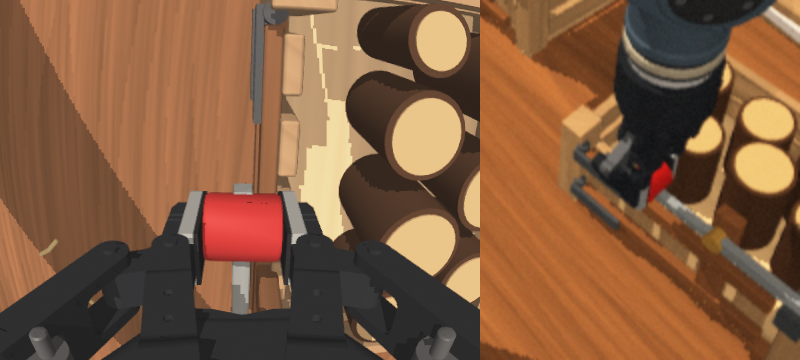

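The knob is pinched squarely across its ends, with a gap of 29.7 mm. Now I push it down 22 mm.

Emit:
{"fn": "arm_command", "kwargs": {
  "series": [
    [-0.003, 0, 0.05, 0, 0, 0],
    [-0.011, 0, 0.1, 0, 0, 0],
    [-0.023, 0, 0.147, 0, 0, 0],
    [-0.023, 0, 0.147, 0, 0, 0]
  ]
}}

```text
clock: 4.7
position: [0.5154, -0.2084, 0.1368]
ee_rot: [[-0.112, 0.994, 0.002], [0.994, 0.112, -0.003], [-0.003, 0.001, -1.0]]
contact_force: [0.5, 5.2, 0.7]
finger_gap: 0.0298
```

```bash
python3 - <<'E'
from h import *
s=ctrl.read_state(); p=np.array(s["position"]); R=np.array(s["ee_rot"]); print(p,s["contact_force"])
# gate yaw at grasp from the tool; hinge line relative to TCP; arc targets in tool axes
g=np.arctan2(R[1,1],R[0,1]); x=np.array([np.cos(g),np.sin(g)]); y=np.array([-x[1],x[0]])
h=np.array([.5154,-.2068])+.02*x+.08*y; print("hinge",h)
d=p[:2]-h
for a in (4,8,12,16,20,24,28,32,36,40):
    t=-np.radians(a); q=np.array([[np.cos(t),-np.sin(t)],[np.sin(t),np.cos(t)]])@d
    print(a,np.round(R.T@np.r_[q-d,0]/.15,3), round(a/180,4))
b=cv2.resize(eyes.snapshot("side")[270:430,310:510],None,fx=3,fy=3); cv2.imwrite("pics/p1.png",b[:,:,::-1])
E
```

```text
[ 0.51540969 -0.20842756  0.1368294 ] [0.45138173 5.18480213 0.65070576]
hinge [ 0.52628592 -0.12505958]
4 [ 0.011 -0.038 -0.   ] 0.0222
8 [ 0.024 -0.074 -0.   ] 0.0444
12 [ 0.04 -0.11 -0.  ] 0.0667
16 [ 0.058 -0.145 -0.   ] 0.0889
20 [ 0.079 -0.178 -0.   ] 0.1111
24 [ 0.102 -0.21  -0.001] 0.1333
28 [ 0.127 -0.24  -0.001] 0.1556
32 [ 0.154 -0.268 -0.001] 0.1778
36 [ 0.183 -0.294 -0.001] 0.2
40 [ 0.214 -0.318 -0.001] 0.2222
```

View pics/p1.png

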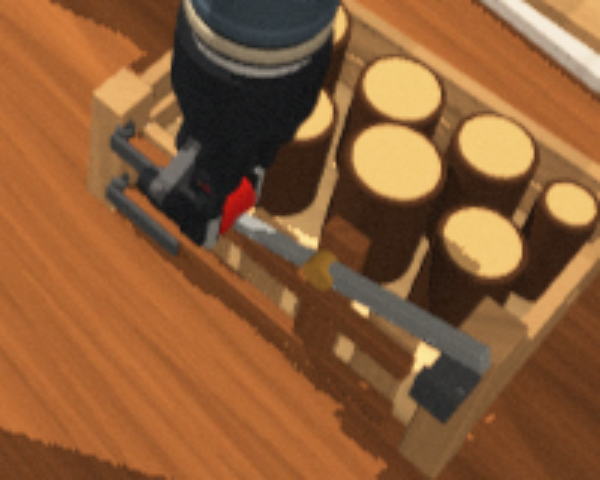

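The bar's far end is now well above the catch, and the force is small. I start the swing in arcs.

Emit:
{"fn": "arm_command", "kwargs": {
  "series": [
    [0.011, -0.038, 0, 0, 0, 0.022],
    [0.024, -0.074, 0, 0, 0, 0.044],
    [0.04, -0.11, 0, 0, 0, 0.067],
    [0.058, -0.145, 0, 0, 0, 0.089],
    [0.079, -0.178, 0, 0, 0, 0.111]
  ]
}}

```text
clock: 5.25
position: [0.4884, -0.1994, 0.1369]
ee_rot: [[0.236, 0.972, 0.004], [0.972, -0.236, -0.003], [-0.002, 0.004, -1.0]]
contact_force: [2.1, 2.6, 2.2]
finger_gap: 0.0298
```

```bash
cat > arc.py <<'E'
from h import *
s=ctrl.read_state(); p=np.array(s["position"]); R=np.array(s["ee_rot"]); h=np.array([.5263,-.1251])
d=p[:2]-h; print(p,np.array(s["contact_force"]).round(1),"r",np.hypot(*d),"tool yaw",np.degrees(np.arctan2(R[1,1],R[0,1])),"radius angle",np.degrees(np.arctan2(d[1],d[0])))
u=d/np.hypot(*d)
for a in (5,10,15,20,25,30):
    t=-np.radians(a); q=np.array([[np.cos(t),-np.sin(t)],[np.sin(t),np.cos(t)]])@u*.084
    print(a,np.round(R.T@np.r_[q-d,.1368-p[2]]/.15,3), round(a/180,4))
E
python3 arc.py
```

```text
[ 0.48843616 -0.19936309  0.13693481] [2.1 2.6 2.2] r 0.08335872726695358 tool yaw -13.666706605960586 radius angle -117.01525270445592
5 [ 0.009 -0.048  0.001] 0.0278
10 [ 0.027 -0.094  0.   ] 0.0556
15 [ 0.048 -0.138  0.   ] 0.0833
20 [ 0.073 -0.18   0.   ] 0.1111
25 [ 0.102 -0.219 -0.   ] 0.1389
30 [ 0.133 -0.256 -0.   ] 0.1667
```

Emit:
{"fn": "arm_command", "kwargs": {
  "series": [
    [0.009, -0.048, 0, 0, 0, 0.028],
    [0.027, -0.094, 0, 0, 0, 0.056],
    [0.048, -0.138, 0, 0, 0, 0.083],
    [0.073, -0.18, 0, 0, 0, 0.111],
    [0.102, -0.219, 0, 0, 0, 0.139]
  ]
}}

```text
clock: 5.75
position: [0.4611, -0.1759, 0.1369]
ee_rot: [[0.627, 0.779, 0.006], [0.779, -0.627, -0.002], [0.002, 0.006, -1.0]]
contact_force: [4.7, 4.2, 2.6]
finger_gap: 0.0298
```

```bash
python3 arc.py
```

```text
[ 0.4610783  -0.17592582  0.13693794] [4.7 4.2 2.6] r 0.08268696578399949 tool yaw -38.83586008463417 radius angle -142.0715097365937
5 [ 0.005 -0.049  0.001] 0.0278
10 [ 0.022 -0.095  0.   ] 0.0556
15 [ 0.043 -0.139  0.   ] 0.0833
20 [ 0.068 -0.181 -0.   ] 0.1111
25 [ 0.097 -0.22  -0.   ] 0.1389
30 [ 0.129 -0.257 -0.   ] 0.1667
```

Emit:
{"fn": "arm_command", "kwargs": {
  "series": [
    [0.012, -0.047, 0, 0, 0, 0.028],
    [0.035, -0.092, 0, 0, 0, 0.056],
    [0.056, -0.135, 0, 0, 0, 0.083],
    [0.08, -0.177, 0, 0, 0, 0.111],
    [0.108, -0.215, 0, 0, 0, 0.139]
  ]
}}

```text
clock: 6.25
position: [0.4463, -0.143, 0.1369]
ee_rot: [[0.899, 0.439, 0.006], [0.439, -0.899, -0.003], [0.004, 0.005, -1.0]]
contact_force: [0.2, 1.0, 4.9]
finger_gap: 0.0298
```

```bash
sed -i 's/\.084/.0825/' arc.py; python3 arc.py
```

```text
[ 0.44627608 -0.14303374  0.13689113] [0.2 1.  4.9] r 0.08200882669578148 tool yaw -63.97559674196549 radius angle -167.36844700204855
5 [ 0.01  -0.047  0.   ] 0.0278
10 [ 0.027 -0.092  0.   ] 0.0556
15 [ 0.048 -0.135  0.   ] 0.0833
20 [ 0.073 -0.176  0.   ] 0.1111
25 [ 0.101 -0.215 -0.   ] 0.1389
30 [ 0.132 -0.251 -0.   ] 0.1667
```

Emit:
{"fn": "arm_command", "kwargs": {
  "series": [
    [0.01, -0.047, 0, 0, 0, 0.028],
    [0.027, -0.092, 0, 0, 0, 0.056],
    [0.048, -0.135, 0, 0, 0, 0.083],
    [0.073, -0.176, 0, 0, 0, 0.111],
    [0.073, -0.176, 0, 0, 0, 0.111]
  ]
}}

```text
clock: 6.75
position: [0.4453, -0.1142, 0.137]
ee_rot: [[0.994, 0.107, 0.007], [0.107, -0.994, -0.003], [0.007, 0.004, -1.0]]
contact_force: [-0.3, -0.4, 4.6]
finger_gap: 0.0296
```

Emit:
{"fn": "arm_command", "kwargs": {
  "series": [
    [-0.01, 0, -0.05, 0, 0, 0],
    [0.01, 0, -0.1, 0, 0, 0],
    [0.02, 0, -0.14, 0, 0, 0],
    [0.02, 0, -0.14, 0, 0, 0]
  ]
}}

```text
clock: 7.15
position: [0.4456, -0.1134, 0.1581]
ee_rot: [[0.994, 0.107, 0.002], [0.107, -0.994, -0.002], [0.002, 0.002, -1.0]]
contact_force: [-3.9, -1.9, -0.6]
finger_gap: 0.0298
```

The gate has turned about 90° and the knob is back at its rest height. Now I release it and lift straight up.

Emit:
{"fn": "arm_command", "kwargs": {
  "series": [
    [0, 0, 0, 0, 0, 0],
    [0, 0, 0, 0, 0, 0],
    [0, 0, 0, 0, 0, 0],
    [0, 0, 0, 0, 0, 0]
  ],
  "grip": 0.8
}}

```text
clock: 7.55
position: [0.446, -0.1136, 0.1583]
ee_rot: [[0.994, 0.107, 0.002], [0.107, -0.994, -0.002], [0.002, 0.003, -1.0]]
contact_force: [0.3, 0.0, -0.1]
finger_gap: 0.0683
```

Emit:
{"fn": "arm_command", "kwargs": {
  "series": [
    [0, 0, -0.15, 0, 0, 0],
    [0, 0, -0.4, 0, 0, 0],
    [0, 0, -0.7, 0, 0, 0],
    [0, 0, -0.9, 0, 0, 0],
    [0, 0, -0.9, 0, 0, 0]
  ]
}}

```text
clock: 8.05
position: [0.4482, -0.1144, 0.2977]
ee_rot: [[0.994, 0.108, 0.012], [0.108, -0.994, -0.007], [0.011, 0.009, -1.0]]
contact_force: [-0.2, -1.3, -0.5]
finger_gap: 0.0681
```

```bash
python3 - <<'E'
from h import *
s=ctrl.read_state(); R=np.array(s["ee_rot"]); print(s["position"],s["contact_force"])
w=eyes.snapshot("wrist"); a=eyes.snapshot("side"); b=eyes.snapshot("scene")
cv2.imwrite("pics/e1.png",cv2.resize(np.vstack([np.hstack([w,b]),np.hstack([a,a*0])]),(800,600),interpolation=cv2.INTER_AREA)[:,:,::-1])
cv2.imwrite("pics/ew.png",w[:,:,::-1])
m=(w[...,0]>140)&(w[...,1]<85)&(w[...,2]<85); m[:,:220]=0; m[:,420:]=0
n,l,st,c=cv2.connectedComponentsWithStats(m.astype(np.uint8)); i=1+st[1:,4].argmax(); print(c[i],st[i]); k=wplane(*c[i],s,.154)
d=k[:2]-[.5263,-.1251]; t=np.degrees(np.arctan2(d[1],d[0])); print("knob",k,np.hypot(*d),"open deg",(-97.6-t)%360)
B,_=red(a,(255,170,290,200)); A,_=red(b,(380,175,415,200)); print("spoon",A,B,tri(A,B))
E
```

```text
[ 0.44816616 -0.11442407  0.2976898 ] [-0.17502024 -1.34942364 -0.5337893 ]
[318.19623461 236.94279508] [ 298  218   42   37 1381]
knob [ 0.44614534 -0.11272416  0.154     ] 0.081104448418583 open deg 91.17713204857273
spoon [396.6035503  187.46153846] [272.65168539 185.05617978] (array([0.58743606, 0.22034236, 0.14968425]), np.float64(0.00013215494649506437))
```

View pics/e1.png

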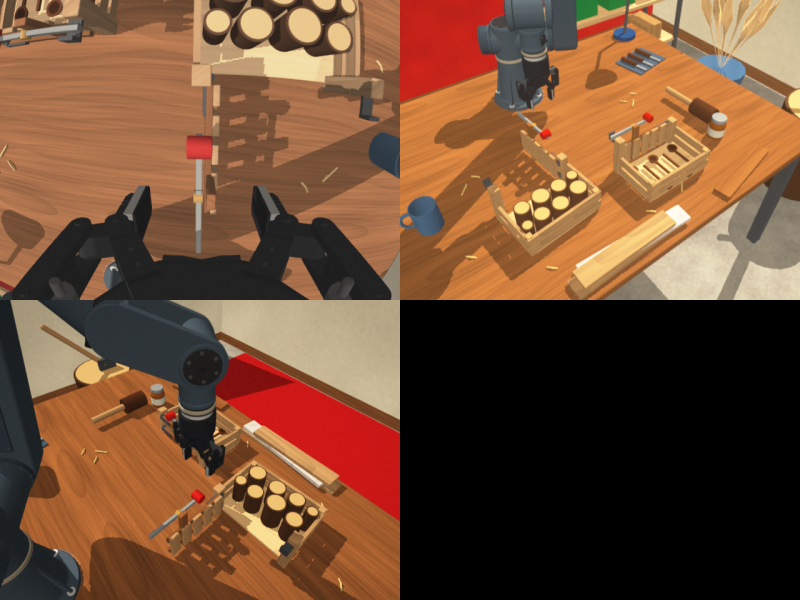

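The billet gate stands open at about 90° and the gripper is clear of it. The spoon gate is shut and has not moved.

```bash
python3 -c "
from rig import ctrl; print(ctrl.finish_job())"
```

```text
the job is handed in; nothing more can be done
None
```

The billet pen's gate is open at about 90° and the spoon pen's gate is still shut. I handed the job in at about 8.2 s of the 37 s allowed; the hand-in reports no verdict.

- **How it was done:** I pinched the billet pen's red knob across its ends and pushed it down about 23 mm. The side view showed the latch bar clear of the catch. I then swung the gate along its arc with the knob held down, let the knob rise, released it and lifted clear.
- **Billet gate:** the final wrist picture puts the knob 81 mm from the hinge (82 mm expected) and the gate at about 91°; the tool's own turn gave about 90°.
- **Spoon gate:** its knob measured within 1 mm of where it started.
- **Forces:** the highest contact reading I saw was about 7 N, and it was near zero after release, with the robot touching nothing.
- **Disagreement:** one triangulation of the catch-post top came out at 147 mm instead of about 112 mm. I took the gate's direction from the bar and knob instead, and the swing confirmed it.

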